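Key a drive roll onto a wire-feeder gearbox

TASK

Put the steel drive roll from the rubber mat onto the upright shaft of the blue wire-feeder gearbox with its yellow line (over the inside tab) towards the gearbox's front, where the white line is, so that the tab rests on the shaft's shoulder; then turn it anticlockwise under light pressure until the tab drops into the keyway and the roll sits fully home, flat on the flange, and let go. Work gently by feel, never forcing the roll down, and leave the copper nozzle, the spray can, the screwdriver and the pot where they stand.

Things in the scene. Friction and masses are not known exactly. Their poses are not given: they have to be found in the camera images.
- roll_center (a point): centre (half-way up) of the drive roll: a loose steel ring with a dark bush, 48 mm across, 28 mm tall, 0.13 to 0.25 kg, flat on the mat (4 mm thick), axis z up; it can be gripped across any diameter. One inside tab points along the roll's own -x; a yellow line on the top face lies right above it. Inside sizes: see roll.
- roll: the drive roll; origin at the centre of its underside, same axes. Its hole is 18 mm in diameter in the upper 12 mm; the lower 16 mm is bored to 28 mm, and there the one tab, 7 mm wide, sticks inwards to 9.2 mm from the axis, its underside 4 mm above the roll's underside.
- shaft_seat (a point): centre of the flat flange face on the gearbox's upright shaft, 80 mm above the table, where the roll's underside finally rests (roll centre then 14 mm above it). z up along the shaft; -x to the gearbox's front (white line on its lid, robot side). The keyway's direction is NOT given by this pose: it is 29 to 143 degrees (0.5 to 2.5 rad) anticlockwise (from above) of the front -x; find it by feel or sight.
- shaft_shoulder (a point): centre of the top of the shaft's shoulder, 14 mm above the flange (axes as the flange point). Shoulder 23 to 24 mm in diameter with one keyway in its side, 8.5 mm wide, down to the flange. With the tab not over the keyway the roll hangs here, its underside 10 mm above the flange; over the keyway (within about 4 degrees) it can go down those 10 mm.
- shaft_tip (a point): tip of the shaft, 36 mm above the flange. From the shoulder up: a round nose 15.6 mm in diameter, 14 mm tall, then a cone 8 mm tall narrowing to 8 mm at the tip.
- gearbox: the blue gearbox, bolted down, its body 100 by 96 mm and 68 mm tall on a 150 by 120 mm foot plate, motor on its far side (+x); it holds the shaft fast (it does not turn by hand). The flange is 40 mm in diameter and stands 12 mm above the lid. Origin at the centre of the foot plate's underside, below the shaft; axes as the flange point.
- nozzle_mid (a point): middle of the copper nozzle, an upright tube 22 mm in diameter and 55 mm tall, on the same mat about 90 mm from the roll: leave it alone
- can_mid (a point): middle of the yellow-banded spray can, 60 mm in diameter, 160 mm tall, standing on the table: leave it alone
- driver_mid (a point): the screwdriver with an orange handle lying on the table: leave it alone
- pot_mid (a point): middle of the small blue pot, 64 mm in diameter, 60 mm tall, on the table: leave it alone
Things that resemble listed ones, but are neither listed nor needed, are in the scene too. What is shaped like the roll but pink is not meant. Leave any red look-alike of the gearbox alone.

How it is judged:
By the outcome, as a careful person would: the job done as asked, in the order asked, and still so for the second after the job is handed in, with the robot touching nothing.
It also fails if it takes over 70 s, if anything falls off the work surface, if the arm or the gripper's body presses on something with over 40 N, if the wrist force passes 120 N, or if a joint passes its speed limit or range.

ROBOT

A 7-joint arm with a two-finger parallel gripper is mounted at the origin on the work surface. World frame = base frame: x ahead of the robot, y to its left, z up, the work surface at z = 0. Lengths are in m, angles in rad, forces in N, time in s.
With the tool pointing down it reaches from about 0.35 to 0.9 m from the base axis. Payload 8.1 kg.
Tool frame: the origin (TCP) lies at the very end of the fingers, on their centre line; the grasp point (between the pads) lies ctrl.grip_point_offset behind it (ctrl.grip_point_offset is the distance from the TCP to the grasp point, in m); z points along the fingers, y is the line along which they close (so a half turn about z gives the same grasp; the last joint's range is limited). The gripper opens to 85 mm and grips with 20 to 120 N. Pads are 22 mm wide; open, the fingers measure 114 mm over their backs; the gripper's body (76 mm by 85 mm) begins 54 mm behind the grasp point. The pads swing forward as they close: fully open they stand 13 mm farther back than shut.
Start: joints at [-1.249, 0.434, 0.025, 1.573, -0.012, 1.134, -0.075], TCP at [0.258, 0.569, 0.231] pointing down, gripper open.
Joint ranges: [-2.62, 2.62], [-0.44, 2.09], [-1.27, 1.32], [0.08, 2.57], [-1.32, 4.46], [0.12, 2], [-2.74, 2.74]. Speed limits (rad/s): [2.22, 2.22, 3.01, 3.01, 3.14, 3.14, 3.14].

INTERFACE

Orientations are given as a rotation vector (axis times angle).
In Python, from workcell import ctrl, telemetry, camera, camera_info, recognise, outline_of gives the robot as it stands. The module is installed in compiled form; this text tells all that it offers. Calls block until the motion is done:
- ctrl.move_ptp(position, orientation): joint-space move of the TCP to a pose.
- ctrl.move_l(position, frame=None, max_speed=0.15): straight line of the TCP; frame=None keeps the orientation; max_speed is the mean speed in m/s.
- ctrl.movej(angles): joint-space move.
- ctrl.set_gripper(opening): finger opening in m; the grip force is fixed at half the most; returns when the fingers have stopped.
- ctrl.wait(seconds).
- ctrl.inverse_kinematics(position, orientation): joint angles nearest the present ones, or None.
- telemetry.get_obs(): the state.
- camera(name): name is "scene" or "top" or "wrist"; returns the picture (384x512x3 uint8, blue, green, red); there is no depth.
- camera_info(name): a dict with "fx", "fy", "cx", "cy" (pixels), "rvec" (rotation vector, rad) and "tvec" (3), from world to camera coordinates, as OpenCV has them. Camera axes: x right, y down, z forward; pixel columns grow to the right and rows downward; lengths in m; the calibration is good to about 2 mm. The wrist camera is an equidistant fisheye: a pixel r from the principal point sees the ray r / f radians off the axis. A picture is of the moment at which its call begins: read the wrist's pose just before it. camera_info takes no time and is no camera call; for the wrist camera it gives the pose at the moment of the call.
A pose or a line that the arm cannot do raises ctrl.MotionError and nothing moves.
- ctrl.job_done(): hands the job in; it is judged then, once.
Trained networks look in the newest picture that a camera, given by its name, has taken for a name from the list of things; names that differ only in an ending like _2 or _b are one class to them, and where a whole thing is asked for, a point or a joint stands for the part that bears it (a point fixed in the world has none). Each returns a list of dicts, best first, with "conf" (0 to 1); they miss things now and then, are a little off and sometimes report something else, mostly with a low value. They report only what shows in the picture. A call takes as long as a camera call. They do not tell look-alikes from the thing itself.
- recognise(camera, thing): "pixel" ([column, row] in pixels, amid what is visible of it).
- outline_of(camera, thing): "region" (384x512 bool, what is visible of it) and "pixel" ([column, row] in pixels, amid what is visible of it).
The state is a dict: "time_s": time; "joint_positions": joint angles; "qvel": joint speeds; "tau": joint torques, N m; "position": TCP position; "tcp_rot": TCP orientation; "wrist_force": force on the tool from outside, world axes, zero at the start; "ft_torque": the same for the moment, N m; "width": finger opening in m; "gripper_force": force on a finger pad.
Only numpy, scipy, OpenCV 4.12 (cv2) and the standard library are available. Lean on these libraries where they do the work, as an engineer would, in place of code of your own. Each camera call takes 0.05 s, during which the arm holds its last target. There are 200 camera calls.

## Working session

There is one attempt and no reset: what is moved stays moved. The work goes in short steps, each a Python script; the robot and the scene stay as the last script left them, time stands still between calls to the robot, and variables do not carry over. Pictures are saved under pics/ and viewed, at most 10 in all, crops included, and the job is handed in when it is done.

```bash
mkdir -p pics; cat > h.py <<'E'
import numpy as np, cv2
from scipy.spatial.transform import Rotation as R
from workcell import ctrl, telemetry, camera, camera_info, recognise, outline_of
def ray(ci,px,fish=False):
    x=(px[0]-ci["cx"])/ci["fx"]; y=(px[1]-ci["cy"])/ci["fy"]
    if fish:
        r=np.hypot(x,y); s=np.sin(r)/r if r>1e-9 else 1; d=np.array([x*s,y*s,np.cos(r)])
    else: d=np.array([x,y,1.])
    Rm=R.from_rotvec(np.ravel(ci["rvec"])).as_matrix(); t=np.ravel(ci["tvec"])
    d=Rm.T@d; return -Rm.T@t, d/np.linalg.norm(d)
def proj(ci,p,fish=False):
    c=R.from_rotvec(np.ravel(ci["rvec"])).as_matrix()@np.array(p)+np.ravel(ci["tvec"])
    if fish:
        rr=np.hypot(c[0],c[1]); th=np.arctan2(rr,c[2]); k=th/max(rr,1e-9)
        return np.array([ci["cx"]+ci["fx"]*k*c[0],ci["cy"]+ci["fy"]*k*c[1]])
    return np.array([ci["cx"]+ci["fx"]*c[0]/c[2],ci["cy"]+ci["fy"]*c[1]/c[2]])
def onz(o,d,z): return o+d*(z-o[2])/d[2]
def tri(rays):
    A=np.zeros((3,3));b=np.zeros(3)
    for o,d in rays:
        M=np.eye(3)-np.outer(d,d);A+=M;b+=M@o
    p=np.linalg.solve(A,b); return p,max(np.linalg.norm((np.eye(3)-np.outer(d,d))@(p-o)) for o,d in rays)
def down(yaw): # tool z down, tool y at angle yaw+... y axis = (sin yaw, -cos yaw)
    return (R.from_euler('z',yaw)*R.from_euler('x',np.pi)).as_rotvec()
E
python3 - <<'E'
from h import *
np.set_printoptions(precision=4,suppress=True)
o=telemetry.get_obs();print({k:o[k] for k in("time_s","position","tcp_rot","wrist_force","width")},ctrl.grip_point_offset)
ims={}
for c in("scene","top","wrist"):
    ims[c]=camera(c);ci=camera_info(c);print(c,ci)
    for t in("roll","roll_center","shaft_tip","shaft_seat","gearbox","nozzle_mid","can_mid","driver_mid","pot_mid"):
        print(c,t,[(np.round(r["pixel"],1).tolist(),round(r["conf"],2)) for r in recognise(c,t)])
cv2.imwrite("pics/a_scene.png",cv2.resize(ims["scene"],(800,600)));cv2.imwrite("pics/a_top.png",cv2.resize(ims["top"],(800,600)))
print(telemetry.get_obs()["time_s"])
E
```

```text
{'time_s': 0.0, 'position': array([0.2574, 0.569 , 0.2305]), 'tcp_rot': array([-0.6623, -3.0708,  0.0025]), 'wrist_force': array([-0.0999,  0.4049,  0.4611]), 'width': 0.08569005754702451} 0.0187
scene {'fx': 348.85900307675524, 'fy': 348.85900307675524, 'cx': 251.8373940576118, 'cy': 196.63667830554456, 'rvec': array([ 1.5561,  1.7924, -0.9085]), 'tvec': array([ 0.0423, -0.2213,  1.2031])}
scene roll [([296.8, 217.7], 0.93), ([362.8, 221.7], 0.83), ([238.3, 231.8], 0.63)]
scene roll_center [([236.0, 226.1], 0.8), ([362.1, 223.5], 0.78), ([299.3, 219.1], 0.57)]
scene shaft_tip [([170.6, 160.6], 0.83), ([178.2, 220.2], 0.59)]
scene shaft_seat [([169.0, 160.6], 0.92), ([173.9, 216.0], 0.59)]
scene gearbox [([169.9, 158.1], 0.78), ([177.6, 219.7], 0.69)]
scene nozzle_mid [([291.9, 242.5], 0.72), ([173.9, 220.3], 0.63)]
scene can_mid [([224.7, 279.7], 0.6), ([177.6, 215.9], 0.36)]
scene driver_mid [([76.6, 288.0], 0.95)]
scene pot_mid [([341.7, 309.3], 0.97)]
top {'fx': 389.71102406753124, 'fy': 389.71102406753124, 'cx': 251.21130461912213, 'cy': 194.76331510034888, 'rvec': array([ 2.199
[... 307 characters left out ...]
191.7], 0.73)]
top shaft_seat [([309.7, 191.5], 0.69)]
top gearbox [([308.8, 192.3], 0.89), ([348.6, 278.0], 0.64)]
top nozzle_mid [([215.7, 167.5], 0.53), ([308.5, 189.5], 0.4)]
top can_mid [([253.7, 104.6], 0.69)]
top driver_mid [([362.6, 111.4], 0.95)]
top pot_mid [([185.8, 107.0], 0.81)]
wrist {'fx': 297.3186396354542, 'fy': 297.3186396354542, 'cx': 255.14438628583153, 'cy': 193.02924063102625, 'rvec': array([-2.4334, -1.5733, -0.2222]), 'tvec': array([-0.6253, -0.0369,  0.3789])}
wrist roll [([97.9, 359.5], 0.87)]
wrist roll_center [([100.1, 363.6], 0.7)]
wrist shaft_tip []
wrist shaft_seat []
wrist gearbox []
wrist nozzle_mid []
wrist can_mid []
wrist driver_mid []
wrist pot_mid []
1.5
```

View pics/a_scene.png

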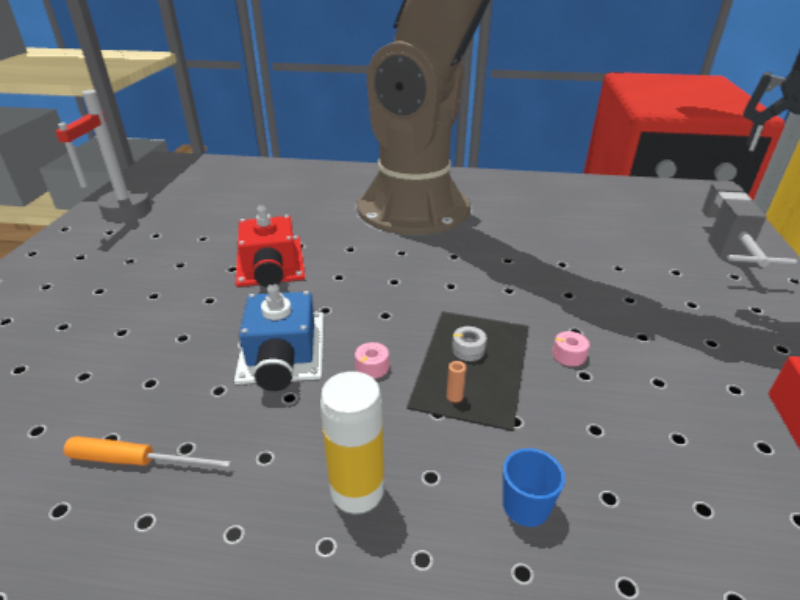

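View pics/a_top.png

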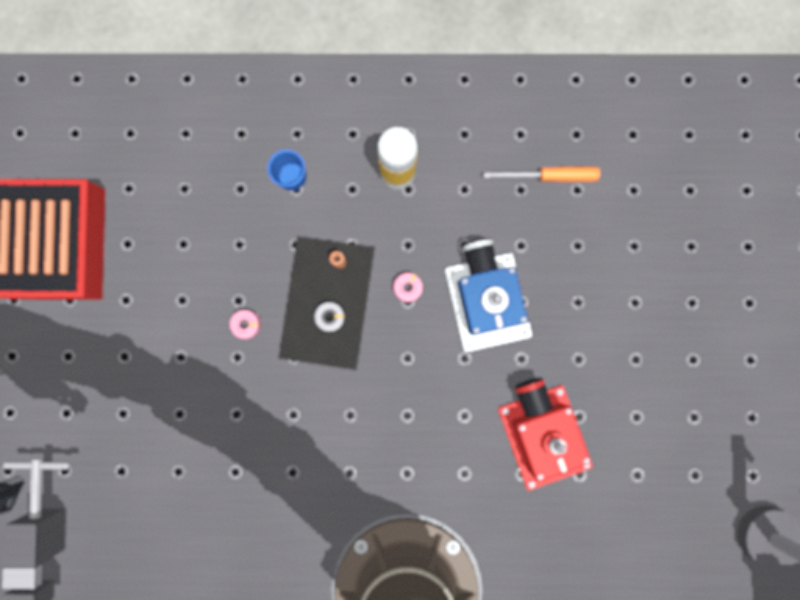

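The roll is on the mat at top-view display pixel (329,317), with its yellow line to the right, roughly world -y. In the scene view it is at (469,343). The pink look-alikes are at (408,287) and (244,324). The blue gearbox shaft is at top (494,299) with its white line below it at (499,322). The red look-alike is at (557,445).

```bash
python3 - <<'E'
from h import *
np.set_printoptions(precision=4,suppress=True)
s=camera_info("scene");t=camera_info("top");k=.64
P={}
for n,a,b in(("roll",(469,343),(329,317)),("tip",(272,290),(494,297)),("nozzle",(456,382),(337,259))):
    P[n]=tri([ray(s,np.array(a)*k),ray(t,np.array(b)*k)]);print(n,P[n])
w=camera_info("wrist");o=telemetry.get_obs();c,d=ray(w,(w["cx"],w["cy"]))
Rt=R.from_rotvec(o["tcp_rot"]).as_matrix();off=Rt.T@(c-o["position"]);print("cam in tool",off,Rt.T@d)
p=P["roll"][0]
rv=down(0.)   # camera roughly above the roll
tgt=p-R.from_rotvec(rv).apply(off);tgt[2]=0.2
for i,dx in enumerate((0,0.06)):
    ctrl.move_ptp([tgt[0]-dx,tgt[1]+dx/2,.2],rv)
    w=camera_info("wrist");im=camera("wrist");np.save(f"w{i}.npy",im);np.save(f"w{i}ci.npy",w,allow_pickle=True)
    cv2.imwrite(f"pics/b{i}.png",cv2.resize(im,(800,600)))
    for r in recognise("wrist","roll_center")[:3]:print(i,r["pixel"],r["conf"],onz(*ray(w,r["pixel"],True),.018))
    for r in outline_of("wrist","roll")[:3]:
        m=r["region"];y,x=np.nonzero(m);print("out",r["conf"],x.mean(),y.mean(),x.min(),x.max(),y.min(),y.max(),onz(*ray(w,(x.mean(),y.mean()),True),.03))
o=telemetry.get_obs();print(o["time_s"],o["position"],o["joint_positions"])
E
```

```text
roll (array([0.4705, 0.136 , 0.0163]), np.float64(0.0005383673577129538))
tip (array([ 0.502 , -0.1391,  0.106 ]), np.float64(0.0020487088506878056))
nozzle (array([0.5702, 0.1213, 0.0308]), np.float64(0.00020126418448933087))
cam in tool [ 0.0707  0.0001 -0.143 ] [-0.2769  0.0005  0.9609]
0 [263.2, 115.2] 0.92 [0.4641 0.1287 0.018 ]
0 [371.0, 73.7] 0.91 [0.5171 0.0069 0.018 ]
0 [130.6, 126.5] 0.9 [0.4556 0.2809 0.018 ]
out 0.91 375.00415224913496 68.66989619377162 352 397 48 89 [0.5216 0.007  0.03  ]
out 0.81 256.296992481203 108.04586466165414 234 278 87 129 [0.4718 0.1362 0.03  ]
out 0.55 129.78391959798995 125.05599425699928 108 151 105 145 [0.4578 0.2765 0.03  ]
1 [154.8, 76.1] 0.97 [0.4502 0.2797 0.018 ]
1 [395.1, 26.3] 0.79 [0.5185 0.0053 0.018 ]
1 [475.6, 60.1] 0.65 [ 0.4988 -0.1214  0.018 ]
out 0.68 285.353125 52.95625 262 309 31 76 [0.4701 0.1368 0.03  ]
out 0.62 397.2474074074074 23.468888888888888 376 418 3 43 [0.5185 0.0083 0.03  ]
3.85 [0.3407 0.1661 0.2002] [-1.2048  0.0406  0.6486  2.2028 -0.0307  0.9059 -2.1089]
```

View pics/b0.png

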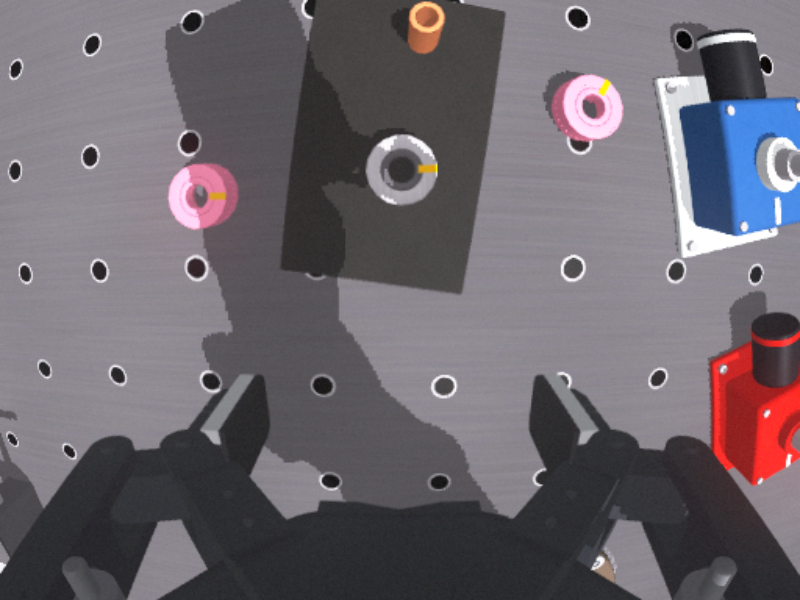

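Both views agree on the roll: centre about (0.4705, 0.1365), height consistent with the text, and yellow line along -y (display 416–437, row 169). Next I'll check the joint-7 room for the turning.

```bash
python3 - <<'E'
from h import *
np.set_printoptions(precision=2,suppress=True)
for n,p in(("roll",[.4705,.1365,.03]),("shaft",[.502,-.137,.11])):
    for y in range(-180,181,30):
        q=ctrl.inverse_kinematics(p,down(np.radians(y)));print(n,y,None if q is None else np.array(q))
for i in(0,1):
    im=np.load(f"w{i}.npy");w=np.load(f"w{i}ci.npy",allow_pickle=True).item()
    hsv=cv2.cvtColor(im,cv2.COLOR_BGR2HSV);c=proj(w,[.4705,.1365,.032],True)
    m=cv2.inRange(hsv,(18,120,120),(35,255,255));n,l,st,ce=cv2.connectedComponentsWithStats(m)
    for j in range(1,n):
        if st[j,4]>8 and np.linalg.norm(ce[j]-c)<25:
            ys,xs=np.nonzero(l==j);q=np.array([onz(*ray(w,(x,y),True),.032)[:2] for x,y in zip(xs,ys)])
            u=np.linalg.svd(q-q.mean(0))[2][0];e=q.mean(0)-[.4705,.1365]
            print(i,c,ce[j],st[j,4],q.mean(0),"line dir",np.degrees(np.arctan2(u[1],u[0])),"from centre",np.degrees(np.arctan2(e[1],e[0])))
E
```

```text
roll -180 [ 0.35  0.77 -1.07  2.04  0.9   0.9   0.34]
roll -150 [ 0.35  0.77 -1.07  2.04  0.9   0.9   0.86]
roll -120 [ 0.35  0.77 -1.07  2.04  0.9   0.9   1.38]
roll -90 [-1.04  0.7   0.95  2.15 -0.87  0.75 -2.64]
roll -60 [-0.88  0.59  0.69  2.14 -0.64  0.63 -2.36]
roll -30 [-0.88  0.58  0.68  2.14 -0.63  0.62 -1.84]
roll 0 [-0.87  0.58  0.67  2.14 -0.63  0.62 -1.33]
roll 30 [-0.76  0.54  0.5   2.13 -0.47  0.58 -0.97]
roll 60 [-0.71  0.53  0.42  2.13 -0.4   0.56 -0.52]
roll 90 [-0.62  0.51  0.31  2.12 -0.29  0.55 -0.1 ]
roll 120 [-0.56  0.5   0.22  2.12 -0.21  0.54  0.34]
roll 150 [-0.49  0.5   0.13  2.11 -0.12  0.54  0.77]
roll 180 [ 0.35  0.77 -1.07  2.04  0.9   0.9   0.34]
shaft -180 [ 0.9   0.65 -1.07  1.91  0.68  1.    1.1 ]
shaft -150 [ 0.9   0.65 -1.07  1.91  0.68  1.    1.62]
shaft -120 [-0.59  0.67  1.15  2.02 -0.76  0.96 -2.71]
shaft -90 [-0.42  0.51  0.81  2.01 -0.5   0.83 -2.46]
shaft -60 [-0.42  0.51  0.82  2.01 -0.51  0.83 -1.93]
shaft -30 [-0.42  0.51  0.82  2.01 -0.51  0.83 -1.4 ]
shaft 0 [-0.48  0.55  0.91  2.02 -0.57  0.86 -0.81]
shaft 30 [-0.39  0.49  0.77  2.01 -0.47  0.82 -0.4 ]
shaft 60 [-0.32  0.47  0.66  2.01 -0.39  0.8   0.05]
shaft 90 [-0.25  0.45  0.57  2.   -0.33  0.78  0.51]
shaft 120 [-0.2   0.43  0.48  2.   -0.28  0.78  0.98]
shaft 150 [-0.13  0.42  0.4   1.99 -0.23  0.77  1.45]
shaft 180 [ 0.9   0.65 -1.07  1.91  0.68  1.    1.1 ]
0 [256.06 109.3 ] [273.   107.39] 59 [0.47 0.12] line dir -86.23734403159789 from centre -82.89432303515395
1 [285.8   52.23] [302.87  50.87] 61 [0.47 0.12] line dir -84.86139815958123 from centre -82.4873106424298
```

```bash
python3 - <<'E'
from h import *
np.set_printoptions(precision=4,suppress=True)
x,y=.4705,.1365
def st(s):
    o=telemetry.get_obs();print(s,round(o["time_s"],2),o["position"],"F",o["wrist_force"],"w",o["width"],"gf",o["gripper_force"])
for yaw in(-60,30):
    rv=down(np.radians(yaw))
    if yaw==-60: ctrl.move_ptp([x,y,.09],rv)
    else: ctrl.move_ptp([x,y,.06],rv)
    ctrl.move_l([x,y,.006],max_speed=.06);st("down")
    ctrl.set_gripper(.044);st("grip")
    if yaw==-60: ctrl.set_gripper(.08);ctrl.move_l([x,y,.06])
ctrl.move_l([x,y,.16]);ctrl.wait(.2);st("lift");print(telemetry.get_obs()["joint_positions"])
w=camera_info("wrist");np.save("w2ci.npy",w,allow_pickle=True);im=camera("wrist");np.save("w2.npy",im);cv2.imwrite("pics/c.png",cv2.resize(im,(800,600)))
E
```

```text
down 6.12 [0.4707 0.1366 0.0063] F [-0.1351 -0.4526  0.5903] w 0.08526925743391582 gf 0.0
grip 6.59 [0.4707 0.1366 0.0066] F [-2.3599 -0.6062 10.9729] w 0.04687774790256997 gf 59.89333424717188
down 9.68 [0.4708 0.1366 0.0063] F [0.0392 0.3168 0.1111] w 0.07972812063535024 gf 0.0
grip 10.11 [0.4708 0.1365 0.0068] F [-2.206  -0.9902 10.3142] w 0.04632591083142859 gf 59.89051815122366
lift 11.48 [0.4701 0.1363 0.1593] F [ 0.3689  0.3505 -1.9207] w 0.04610945187135849 gf 61.7323349788785
[-0.6527  0.3003  0.3279  2.0071 -0.1263  0.8547 -1.3025]
```

View pics/c.png

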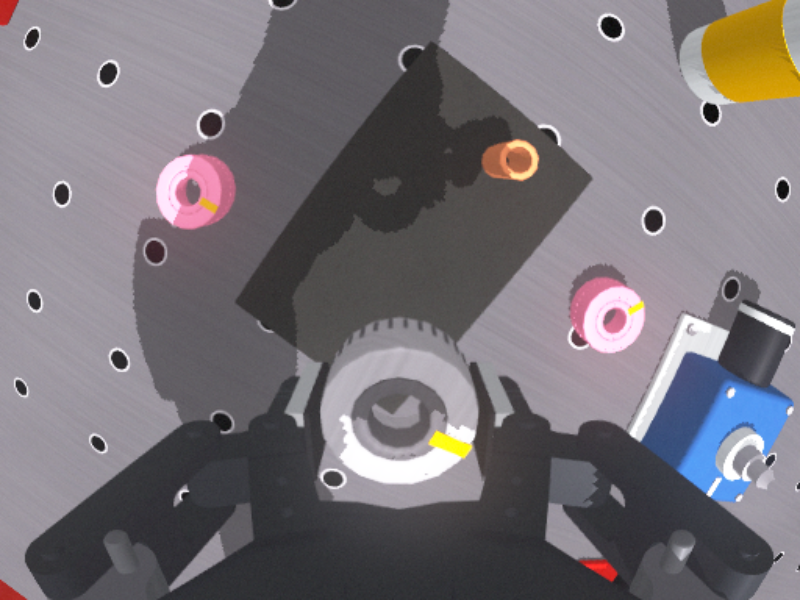

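The roll is held, with its yellow line visible at display (450,445). Next I'll view the gearbox from three wrist yaws, and check the roll's centre in the hand by projection.

```bash
python3 - <<'E'
from h import *
np.set_printoptions(precision=4,suppress=True)
tip=np.array([.502,-.139,.116]);V=[]
for yaw in(-60,0,60):
    a=np.radians(yaw);rv=down(a);p=tip-.11*np.array([np.cos(a),np.sin(a),0]);p[2]=.22
    ctrl.move_ptp(p,rv);ctrl.wait(.15);o=telemetry.get_obs();w=camera_info("wrist");im=camera("wrist")
    V.append((im,w,o["position"],o["tcp_rot"]))
    print(yaw,o["time_s"],o["position"],[(r["pixel"],round(r["conf"],2)) for n in("shaft_tip","shaft_seat","shaft_shoulder") for r in recognise("wrist",n)[:2]],"pred",proj(w,tip,True),proj(w,tip-[0,0,.036],True))
import pickle;pickle.dump(V,open("V.pkl","wb"))
cr=[]
for im,w,_,_ in V:
    c=proj(w,tip-[0,0,.02],True).astype(int);x0=max(0,min(512-100,c[0]-50));y0=max(0,min(384-140,c[1]-70));print("crop",x0,y0)
    cr.append(cv2.resize(im[y0:y0+140,x0:x0+100],None,fx=2.6,fy=2.6*1.6 if 0 else 2.6,interpolation=cv2.INTER_CUBIC))
cv2.imwrite("pics/d.png",np.hstack(cr))
# in-hand check
im,w,p,rv=V[1];Rt=R.from_rotvec(rv)
print("top-face centre if centred",proj(w,p+[0,0,.0255],True),"hole",proj(w,p+[0,0,.0255],True)*800/512)
cv2.imwrite("pics/e.png",cv2.resize(im[190:330,180:340],None,fx=4,fy=4,interpolation=cv2.INTER_CUBIC))
E
```

```text
-60 12.75 [ 0.4471 -0.043   0.2197] [([438.1, 117.1], 0.85), ([249.4, 69.3], 0.6), ([440.1, 110.0], 0.96), ([251.9, 67.2], 0.94), ([254.0, 73.4], 0.97), ([441.9, 111.7], 0.73)] pred [255.9738  60.9929] [255.8483  67.0882]
0 14.2083 [ 0.3923 -0.1386  0.22  ] [([252.2, 77.9], 0.83), ([335.5, 229.4], 0.83), ([337.8, 225.5], 0.79), ([254.7, 76.1], 0.63), ([338.1, 226.1], 0.67), ([254.8, 76.8], 0.66)] pred [256.0184  62.1779] [255.9029  68.1236]
60 15.75 [ 0.447  -0.2338  0.22  ] [([147.5, 230.6], 0.87), ([257.3, 76.3], 0.68), ([144.2, 223.3], 0.78), ([261.9, 75.2], 0.56), ([262.3, 76.1], 0.91), ([146.5, 228.3], 0.75)] pred [256.012   62.8237] [255.9048  68.7   ]
crop 205 0
crop 205 0
crop 205 0
top-face centre if centred [255.411  269.3275] hole [399.0798 420.8243]
```

View pics/d.png

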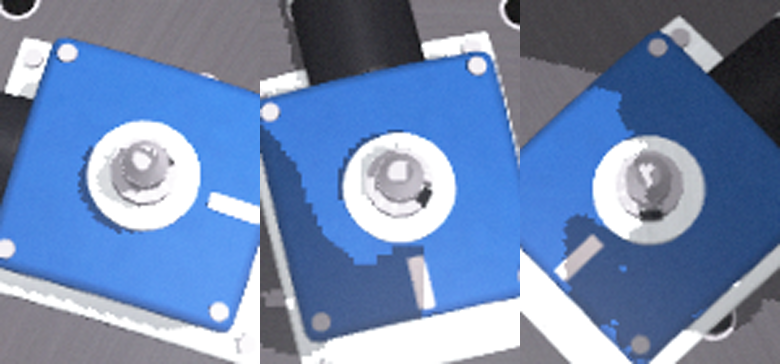

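View pics/e.png

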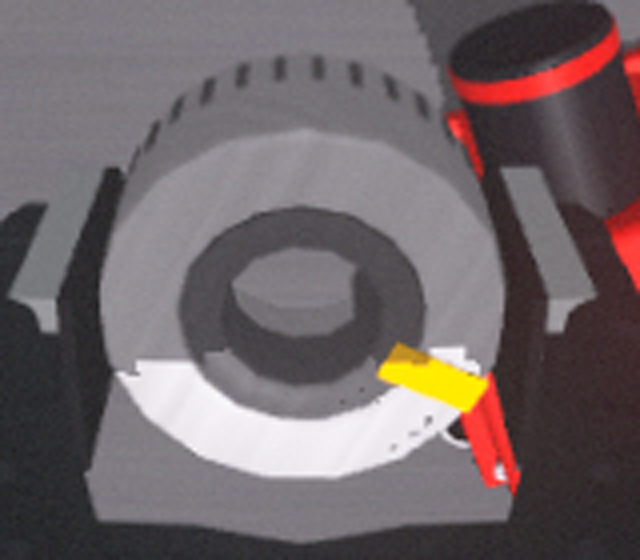

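Each crop shows the blue gearbox with its white flange ring. Flange centres are about (144,176), (399,187) and (649,190). The keyway is a dark notch: at (425,196) in the middle view and (651,214) in the right one. The white line is at (422,283) in the middle view. Next I'll fit these numerically.

```bash
cat > fit.py <<'E'
from h import *
import pickle
from scipy.optimize import least_squares
np.set_printoptions(precision=4,suppress=True)
V=pickle.load(open("V.pkl","rb"))
def circ(q):
    r=least_squares(lambda v:np.hypot(q[:,0]-v[0],q[:,1]-v[1])-v[2],[*q.mean(0),.02],loss="soft_l1",f_scale=.0003);return r.x,np.std(r.fun)
C=[];rays=[];masks=[]
seeds=[(260,68),(258,72),(255,73)]
for (im,w,p,rv),s in zip(V,seeds):
    hsv=cv2.cvtColor(im,cv2.COLOR_BGR2HSV)
    m=(~((hsv[...,0]>95)&(hsv[...,0]<130)&(hsv[...,1]>110))).astype(np.uint8)
    n,l,stt,ce=cv2.connectedComponentsWithStats(m,connectivity=4)
    lab=l[s[1]+14,s[0]-5];mm=(l==lab).astype(np.uint8)
    cs,_=cv2.findContours(mm,cv2.RETR_EXTERNAL,cv2.CHAIN_APPROX_NONE);h=max(cs,key=cv2.contourArea)[:,0].astype(float)
    el=cv2.fitEllipse(cv2.convexHull(h.astype(np.int32)))
    q=np.array([onz(*ray(w,x,True),.080)[:2] for x in h]);c,sd=circ(q)
    C.append(c);rays.append(ray(w,el[0],True));print("flange",c,sd,"area",mm.sum(),"ell",el)
    # dark keyway
    g=im.max(2);d=((g<70)&(mm>0));
    ys,xs=np.nonzero(d)
    if len(xs):
        k=np.array([onz(*ray(w,x,True),.092)[:2] for x in zip(xs,ys)]);e=k.mean(0)-c[:2];print("  key",len(xs),xs.mean(),ys.mean(),e,np.degrees(np.arctan2(e[1],e[0])))
    # white line
    q2=[]
    for j in range(1,n):
        if j!=lab and 30<stt[j,4]<500:
            ys,xs=np.nonzero(l==j);k=np.array([onz(*ray(w,x,True),.068)[:2] for x in zip(xs,ys)])
            u=np.linalg.svd(k-k.mean(0))[2];u0=u[0];e=k.mean(0)-c[:2]
            if .02<np.linalg.norm(e)<.045:
                if u0@e<0:u0=-u0
                ex=np.ptp((k-k.mean(0))@u.T,0);print("  line?",len(k),np.degrees(np.arctan2(u0[1],u0[0])),"radial",np.degrees(np.arctan2(e[1],e[0])),np.linalg.norm(e),ex)
print("tri flange",tri(rays))
# in-hand roll: outer circle rows/cols and yellow
for im,w,p,rv in V:
    Rt=R.from_rotvec(rv)
    T=np.linspace(0,2*np.pi,200)
    for x0 in(0,.001,.002):
        P=np.array([proj(w,p+Rt.apply([x0+.024*np.cos(t),.024*np.sin(t),-.0255]),True) for t in T]);print("pred",x0,P.min(0),P.max(0))
    hsv=cv2.cvtColor(im,cv2.COLOR_BGR2HSV);m=cv2.inRange(hsv,(20,150,150),(35,255,255));m[:240]=0;m[310:]=0;m[:,:200]=0;m[:,310:]=0
    ys,xs=np.nonzero(m);k=[]
    for a in zip(xs,ys):
        o,d=ray(w,a,True);o=Rt.inv().apply(o-p);d=Rt.inv().apply(d);k.append((o+d*(-.0255-o[2])/d[2])[:2])
    k=np.array(k);u=np.linalg.svd(k-k.mean(0))[2][0];e=k.mean(0)
    print("yellow tool frame",len(k),e,"radial",np.degrees(np.arctan2(e[1],e[0])),"line",np.degrees(np.arctan2(u[1],u[0])))
E
python3 fit.py
```

```text
flange [ 0.499  -0.141   0.0202] 0.000283377689286254 area 1473 ell ((259.72515869140625, 67.07878875732422), (42.38111114501953, 43.752197265625), 86.98924255371094)
  line? 147 -166.90080645998694 radial -166.16794733529775 0.03615590654700789 [0.0211 0.0068]
flange [ 0.4987 -0.141   0.0201] 0.000284963212348436 area 1459 ell ((258.04266357421875, 71.72708129882812), (42.19843673706055, 43.72577667236328), 95.24220275878906)
  key 6 268.1666666666667 74.5 [-0.0042 -0.0089] -115.33274475862738
flange [ 0.4987 -0.1414  0.0201] 0.0002950525177999782 area 1461 ell ((254.1090545654297, 72.76984405517578), (42.38318634033203, 43.46784973144531), 81.0937271118164)
  key 21 255.23809523809524 82.0952380952381 [-0.0042 -0.0095] -113.89672242428908
  line? 162 -166.17032992424018 radial -167.0352293296835 0.0359017220436886 [0.0202 0.0073]
tri flange (array([ 0.4989, -0.1412,  0.0769]), np.float64(0.0001696486604299967))
pred 0 [202.2097 220.3772] [306.9323 310.0772]
pred 0.001 [202.0505 218.1762] [307.0968 308.5271]
pred 0.002 [201.8917 215.9628] [307.2609 306.9641]
yellow tool frame 228 [-0.0084  0.0156] radial 118.24919835233081 line -63.23269356742276
pred 0 [203.0545 220.5354] [307.7466 310.1811]
pred 0.001 [202.8976 218.3356] [307.9135 308.6319]
pred 0.002 [202.7413 216.1232] [308.08 307.07]
yellow tool frame 231 [-0.0083  0.0151] radial 118.78722060845087 line -63.87219887230528
pred 0 [203.3901 221.4132] [307.9575 310.8027]
pred 0.001 [203.234  219.2184] [308.1254 309.2586]
pred 0.002 [203.0783 217.0109] [308.293  307.7017]
yellow tool frame 237 [-0.0079  0.015 ] radial 117.60461830612356 line -62.88463944702329
```

The flange centre is (0.4988, −0.1411) in all three views, with a radius of 20.1 mm as it should be. The front points to −166.6° and the keyway to about −114.5°. The roll is centred in the hand, with its tab at 117.3° in the tool frame. So I'll place it at yaw −49.3° and expect it to drop near +3°.

```bash
cat >> h.py <<'E'
def obs(): return telemetry.get_obs()
def descend(x,y,z0,z1,F0,lim,step=.0015,fxy=5,speed=.03):
    z=z0
    while z>z1+1e-6:
        z=max(z-step,z1);ctrl.move_l([x,y,z],max_speed=speed)
        o=obs();d=np.array(o["wrist_force"])-F0
        if np.hypot(*d[:2])>fxy: x,y=np.array([x,y])+.0003*d[:2]/np.hypot(*d[:2]);print("nudge",x,y,z,d)
        if d[2]>lim: print("contact",z,o["position"],d);break
    return x,y,z
E
python3 - <<'E'
from h import *
np.set_printoptions(precision=4,suppress=True)
x,y=.4988,-.1411;rv=down(np.radians(-49.3))
ctrl.move_ptp([x,y,.17],rv);ctrl.move_l([x,y,.124],max_speed=.08);ctrl.wait(.3)
o=obs();F0=np.array(o["wrist_force"]);np.save("F0.npy",F0);print(o["time_s"],o["position"],F0,o["joint_positions"])
r=descend(x,y,.124,.0915,F0,5);print(r)
ctrl.wait(.3);o=obs();print(o["time_s"],o["position"],np.array(o["wrist_force"])-F0,o["ft_torque"],o["width"])
w=camera_info("wrist");im=camera("wrist");np.save("w3.npy",im);cv2.imwrite("pics/f.png",im[150:384,100:420].repeat(2,0).repeat(2,1))
E
```

```text
18.5667 [ 0.499  -0.1411  0.1243] [ 0.5475  0.177  -1.6061] [-0.4743  0.5135  0.9135  2.0083 -0.5318  0.8746 -1.6992]
contact 0.0915 [ 0.4992 -0.1413  0.0922] [-2.6682  0.839  13.4886]
(0.4988, -0.1411, 0.0915)
24.3667 [ 0.4992 -0.1413  0.0922] [-2.0225  1.2825 11.9312] [ 0.2669  0.675  -0.0153] 0.04640971944654918
```

View pics/f.png

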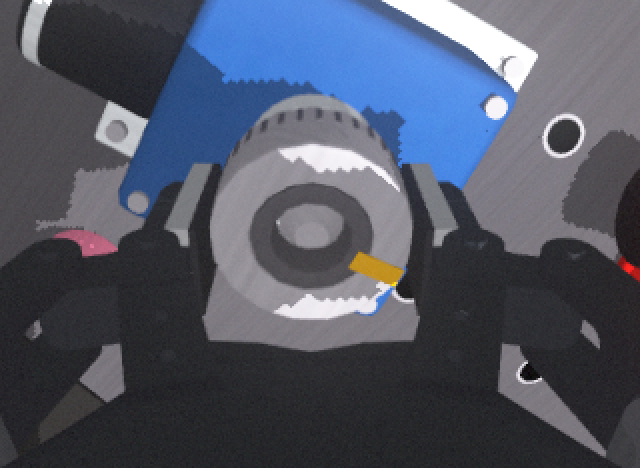

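The roll hangs on the shoulder: contact at TCP z 0.092 as predicted, and the shaft tip shows in the hole at (312,230). The yellow line is at (376,268), towards the front. Next I'll ease the pressure and turn anticlockwise.

```bash
python3 - <<'E'
from h import *
np.set_printoptions(precision=4,suppress=True)
F0=np.load("F0.npy");x,y,z=.4987,-.1410,.0918
ctrl.move_l([x,y,z]);d=np.array(obs()["wrist_force"])-F0;print("press",d)
for a in [-40,-30,-20,-12,-9]+list(np.arange(-7,24,2.)):
    ctrl.move_l([x,y,z],down(np.radians(a)),max_speed=.05)
    o=obs();d=np.array(o["wrist_force"])-F0
    print(a,round(o["time_s"],2),o["position"],d,"Tz",round(o["ft_torque"][2],3))
    if a>=-12 and d[2]<2.5: print("dropped");break
    if np.hypot(*d[:2])>15: print("side");break
    if d[2]>15: z+=.0003
    elif d[2]<4: z-=.0002
E
```

```text
press [-1.5546  0.4976  9.2945]
-40 24.98 [ 0.499  -0.1408  0.0924] [-2.4453  2.5045  9.5292] Tz 0.014
-30 25.3 [ 0.499  -0.1408  0.0924] [-1.6196  1.9398  9.2868] Tz 0.029
-20 25.62 [ 0.499  -0.1409  0.0923] [-1.5434  1.0863  7.6378] Tz -0.009
-12 25.92 [ 0.4989 -0.1409  0.0921] [-0.9113  1.9093  5.722 ] Tz 0.023
-9 26.17 [ 0.4987 -0.1408  0.0918] [-1.8825  1.8998  7.564 ] Tz -0.027
-7.0 26.42 [ 0.4987 -0.1411  0.0918] [-1.6108  0.66    4.5592] Tz -0.02
-5.0 26.67 [ 0.4987 -0.1411  0.0917] [-1.1298  1.0445  3.3619] Tz -0.047
-3.0 26.92 [ 0.4989 -0.1414  0.0915] [ 0.2626 -1.6095 -2.28  ] Tz -0.05
dropped
```

```bash
python3 - <<'E'
from h import *
np.set_printoptions(precision=4,suppress=True)
F0=np.load("F0.npy");x,y,z=.4987,-.1410,.0914
for a in np.arange(-1.,20,2):
    ctrl.move_l([x,y,z],down(np.radians(a)),max_speed=.05)
    zz=z
    while zz>.0875:
        zz-=.0007;ctrl.move_l([x,y,zz],max_speed=.03);o=obs();d=np.array(o["wrist_force"])-F0
        if d[2]>7:break
    print(a,round(o["time_s"],2),zz,o["position"],d,"Tz",round(o["ft_torque"][2],3))
    if d[2]<=7:print("in keyway");break
    z=zz+.0003
E
```

```text
-1.0 28.67 0.08719999999999996 [ 0.4988 -0.1411  0.0872] [ 1.6865 -0.5352  0.3702] Tz 0.007
in keyway
```

It is 5 mm into the keyway with no resistance. I'll continue down to the flange, let go, back off and check.

```bash
python3 - <<'E'
from h import *
np.set_printoptions(precision=4,suppress=True)
F0=np.load("F0.npy");x,y=.4987,-.1410
r=descend(x,y,.0872,.0810,F0,6,step=.0008)
o=obs();d=np.array(o["wrist_force"])-F0;print(r,o["time_s"],o["position"],d,o["ft_torque"])
if d[2]>4 and o["position"][2]<.0838:
    ctrl.move_l([x,y,o["position"][2]-.0002],max_speed=.03)
    ctrl.set_gripper(.08);ctrl.wait(.2);print("open",obs()["position"],np.array(obs()["wrist_force"]),obs()["width"])
    ctrl.move_l([x,y,.17],max_speed=.1)
    a=np.radians(-1);ctrl.move_l([x-.11,y,.22],max_speed=.15);ctrl.wait(.2)
    w=camera_info("wrist");im=camera("wrist");np.save("w4.npy",im)
    q=proj(w,[x,y,.108],True).astype(int);print(q,obs()["time_s"])
    for n,zz in(("home",.108),("hung",.118)):
        P=np.array([proj(w,[x+.024*np.cos(t),y+.024*np.sin(t),zz],True) for t in np.linspace(0,6.28,100)]);print(n,P.min(0),P.max(0))
    x0=max(0,q[0]-65);cv2.imwrite("pics/g.png",cv2.resize(im[0:140,x0:x0+130],None,fx=4,fy=4,interpolation=cv2.INTER_CUBIC));print("crop x0",x0)
    s=camera("scene");cv2.imwrite("pics/h.png",cv2.resize(s[140:280,120:280],None,fx=4,fy=4,interpolation=cv2.INTER_CUBIC))
E
```

```text
contact 0.08240000000000003 [ 0.4989 -0.1411  0.0828] [ 1.8582 -1.5262  7.9098]
(0.4987, -0.141, 0.08240000000000003) 30.1667 [ 0.4989 -0.1411  0.0828] [ 1.8582 -1.5262  7.9098] [-0.32   -0.4324  0.0696]
open [ 0.4986 -0.141   0.0826] [-0.3526  0.233  -0.6997] 0.07981731054587625
[253  63] 33.2833
home [224.6435  36.6429] [281.6271  91.2136]
hung [223.4164  33.7948] [282.7112  90.4738]
crop x0 188
```

View pics/g.png

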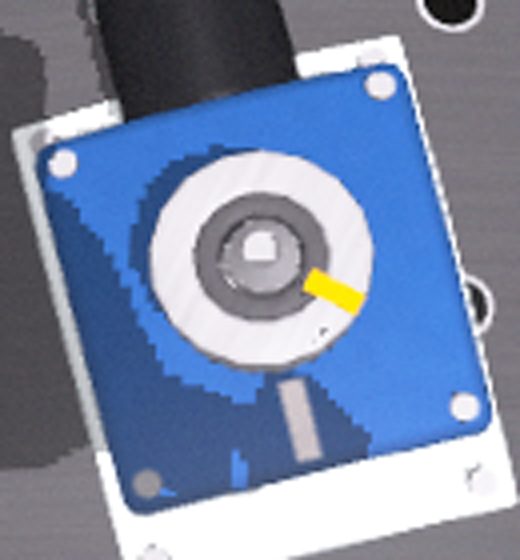

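View pics/h.png

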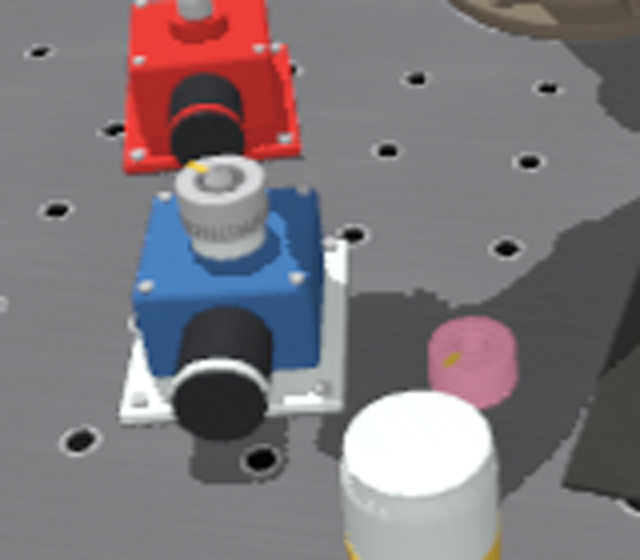

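The roll sits flat on the flange. Contact came at TCP z 0.0828, 9.4 mm below the hang height. The yellow line is at (334,290), turned onto the keyway, and the gripper is clear.

```bash
python3 -c "
from h import *
print(ctrl.job_done(),obs()['time_s'])"
```

```text
the job is handed in; nothing more can be done
the job is handed in; nothing more can be done
```

The drive roll is fully home on the blue gearbox's flange with its tab in the keyway; the robot let go and backed clear, and the job was handed in at about 34 s.

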